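# Stroke the parts case shut

### The arm

A 6-joint arm with a two-finger parallel gripper is mounted at the origin on a cart in front of the work surface, level with it; the furniture and walls round the work are solid. World frame = base frame: x ahead of the robot, y to its left, z up, the work surface at z = 0. Lengths are in m, angles in rad, forces in N, time in s.
With the tool pointing down it reaches from about 0.3 to 0.775 m from the base axis. Payload 14.6 kg.
Tool frame: the origin (TCP) lies midway between the tips of the shut fingers; the grasp point (between the pads) lies 19 mm behind it; z points along the fingers, y is the direction in which the jaws open and shut (so a half turn about z gives the same grasp; the last joint's range is limited). The gripper opens to 94 mm and grips with 3 to 60 N. Pads are 16 mm wide; open, the fingers measure 119 mm over their backs; the gripper's body (75 mm by 177 mm) begins 78 mm behind the grasp point.
Start: joints at [-1.364, 0.3, 1.521, -0, 1.321, -0.067], TCP at [0.149, -0.53, 0.205] pointing down, gripper open.
Joint ranges: [-3.03, 3.03], [-0.79, 2.21], [0.23, 2.52], [-1.04, 4.18], [0, 3.07], [-2.55, 2.55]. Speed limits (rad/s): [2.22, 2.22, 2.57, 3.14, 3.14, 3.14].

### API

Orientations are given as a rotation vector (axis times angle).
In Python, from bench import observe, grab_frame, close_job gives the robot as it stands. The module is installed in compiled form; this text tells all that it offers.
- The arm moves only by the tool send_rows, never from a script. Its argument "plan" is a list of rows, each an object of numbers: "tx", "ty", "tz": the shift along the tool's x, y, z in units of 25 mm (1.0 is 25 mm); "yaw": the turn about the tool's z in units of 8 degrees (1.0 is 8 degrees); "jaw": the finger opening in mm, from 0 to 94. In form: [{"tx": .., "ty": .., "tz": .., "yaw": .., "jaw": ..}, ...]. A call has exactly 10 rows; each row shifts and turns the commanded pose from where the row before left it, along the tool's axes as they then stand; what a row does not reach is not made up. A row lasts 1/10 s, in which the tool goes at most 50 mm and 8.59 degrees, less where a joint would pass 70% of its speed; a pose out of reach is approached as far as the arm can. A call is refused whole if a number of a shift passes 1 or a number of a turn 1, either way. A call with a gripper value outside its range is refused whole. The fingers move at their own pace and stop on an object; "force" is the grip in N (left out, the last holds). Time passes only in rows, so rows that do not move let the fingers close, or fill a call up. It gives the time, the measured TCP pose, the force and the opening at its end, in the units of the state.
- observe(): the state, without advancing time (a new reading comes with each control period).
- grab_frame(name): name is "scene" or "top" or "wrist"; returns a dict with "image" (400x640x3 uint8, red, green, blue), "range_z" (400x640 float32, m along the optical axis (not along the pixel's ray), 0 where there is no reading), "camera_matrix" (3x3 intrinsics, pixels), "rvec" (rotation vector, rad) and "tvec" (3), from world to camera coordinates, as OpenCV has them. Camera axes: x right, y down, z forward; pixel columns grow to the right and rows downward; lengths in m; the calibration is good to about 2 mm. A picture is of the moment at which its call begins.
- close_job(): hands the job in, once; it reports no verdict.
The state is a dict: "clock": time; "joint_positions": joint angles; "qvel": joint speeds; "tau": joint torques, N m; "ee_pos": TCP position; "orientation": TCP orientation; "force": force on the tool from outside, world axes, zero at the start; "moment": the same for the moment, N m; "gripper_width": finger opening in m.
Only numpy, scipy, OpenCV 4.12 (cv2) and the standard library are available. Lean on these libraries where they do the work, as an engineer would, in place of code of your own. Each camera call takes 0.05 s, during which the arm holds its last target. There are 200 camera calls.

### The job

Without gripping anything, stroke lightly with the fingertips along the top of the long five-lid parts case, from its bare finger rest to its far end, so that its standing lids fold down one after another and all five lie fully shut. Only touch the case: do not pick it up, shove it along or press hard. Leave the short three-lid case open as it is and do not disturb anything else on the board.

Things in the scene. Friction and masses are not known exactly. Their poses are not given: they have to be found in the camera images.
- long_case: the LONG case, five lids: wooden tray on a dark steel base, 188 mm long (its y axis), 40 mm wide, 48 mm high with lids shut, about 1.2 kg, loose on the board. Origin: centre of its underside, z up. From its +y end to its -y end: a flat bare wooden finger rest 34 mm long, five compartments of 30 mm each, a 4 mm end wall
- long_rest (a point): centre of the finger rest's top face on the long case (48 mm above the board, 17 mm from the case's +y end); shut lids lie flush with this face. The whole tray is sprung on its base: pressed down it starts to give at about 2 N and bottoms after 5 mm at about 7 N
- long_end (a point): middle of the top edge at the far (-y) end of the long case, 171 mm from long_rest and level with it
- short_case: the SHORT case, three lids, to be left alone: like the long one but 128 mm long (34 mm rest at +y, three 30 mm compartments, 4 mm wall), 40 mm wide, its lids open and standing. Origin: centre of its underside, y along its length
- long_lid1 (a joint): angle of lid 1 of the long case, counted from the rest; 0 = shut, 1.57 = upright (starts 1.1 to 1.5). Aluminium flap 40 mm wide, 28 mm from hinge to free edge, 3 mm thick. Hinge across the case, 1.5 mm under the top, 18.5 mm from long_rest towards long_end; it swings down away from the rest. It stays at any angle; 0.3 N at its free edge moves it
- long_lid2 (a joint): angle of lid 2 of the long case, counted from the rest; 0 = shut, 1.57 = upright (starts 1.1 to 1.5). Aluminium flap 40 mm wide, 28 mm from hinge to free edge, 3 mm thick. Hinge across the case, 1.5 mm under the top, 48.5 mm from long_rest towards long_end; it swings down away from the rest. It stays at any angle; 0.3 N at its free edge moves it
- long_lid3 (a joint): angle of lid 3 of the long case, counted from the rest; 0 = shut, 1.57 = upright (starts 1.1 to 1.5). Aluminium flap 40 mm wide, 28 mm from hinge to free edge, 3 mm thick. Hinge across the case, 1.5 mm under the top, 78.5 mm from long_rest towards long_end; it swings down away from the rest. It stays at any angle; 0.3 N at its free edge moves it
- long_lid4 (a joint): angle of lid 4 of the long case, counted from the rest; 0 = shut, 1.57 = upright (starts 1.1 to 1.5). Aluminium flap 40 mm wide, 28 mm from hinge to free edge, 3 mm thick. Hinge across the case, 1.5 mm under the top, 108.5 mm from long_rest towards long_end; it swings down away from the rest. It stays at any angle; 0.3 N at its free edge moves it
- long_lid5 (a joint): angle of lid 5 of the long case, counted from the rest; 0 = shut, 1.57 = upright (starts 1.1 to 1.5). Aluminium flap 40 mm wide, 28 mm from hinge to free edge, 3 mm thick. Hinge across the case, 1.5 mm under the top, 138.5 mm from long_rest towards long_end; it swings down away from the rest. It stays at any angle; 0.3 N at its free edge moves it
- short_lid1 (a joint): angle of lid 1 of the short case, 0 = shut, starts at 1.1 to 1.5 (open); must stay open
- short_lid2 (a joint): angle of lid 2 of the short case, 0 = shut, starts at 1.1 to 1.5 (open); must stay open
- short_lid3 (a joint): angle of lid 3 of the short case, 0 = shut, starts at 1.1 to 1.5 (open); must stay open
- pliers: hand pliers with green grips, 140x47x11 mm, lying; a bystander, to be left where it is; origin at the centre of its underside
- tweezers: steel tweezers, 130x15x8 mm, lying; a bystander, to be left where it is; origin at the centre of its underside
- thread_reel: wooden thread reel, 34 mm across, 54 mm high, upright; a bystander, to be left where it is; origin at the centre of its underside
- zinc_cap: small round zinc cap, 28 mm across, 9 mm high; a bystander, to be left where it is; origin at the centre of its underside
- wood_plug: round wooden plug, 28 mm across, 10 mm high; a bystander, to be left where it is; origin at the centre of its underside
- loupe: round closed loupe, 31 mm across, 19 mm high; a bystander, to be left where it is; origin at the centre of its underside

How it is judged:
By the outcome, as a careful person would: the job done as asked, in the order asked, and still so for the second after the job is handed in, with the robot touching nothing.
It also fails if it takes over 38 s, if anything falls off the work surface, if the arm or the gripper's body presses on something with over 40 N, if the wrist force passes 120 N, or if a joint passes its speed limit or range.

## Working session

There is one attempt and no reset: what is moved stays moved. The work goes in short steps, Python scripts to look and compute and a tool call to move; the robot and the scene stay as the last step left them, time stands still between calls to the robot, and variables do not carry over. Pictures are saved under pics/ and viewed, about 8 in all and at most 12, crops included, and the job is handed in when it is done.

Besides the shell and the picture viewer there is one more tool, called after "Emit:" as name(argument=value, ...) on one line, values as JSON. send_rows: Moves the arm, as the interface text tells. Its arguments: {"type":"object","properties":{"plan":{"type":"array","items":{"type":"object","properties":{"tx":{"type":"number"},"ty":{"type":"number"},"tz":{"type":"number"},"yaw":{"type":"number"},"jaw":{"type":"number"}}}},"force":{"type":"number"}},"required":["plan"]}

```bash
mkdir -p pics; python3 - <<'E'
from bench import observe, grab_frame
import cv2,numpy as np
s=observe();print({k:np.round(v,3) for k,v in s.items()})
for n in("scene","top"):
    f=grab_frame(n);np.savez(n+".npz",**f);cv2.imwrite(f"pics/{n}0.png",f["image"][...,::-1])
    R=cv2.Rodrigues(f["rvec"])[0];print(n,-R.T@f["tvec"],f["camera_matrix"][0,0])
E
```

```text
{'clock': np.float64(0.0), 'joint_positions': array([-1.364,  0.3  ,  1.522,  0.   ,  1.321, -0.067]), 'qvel': array([-0.001,  0.   , -0.001, -0.001,  0.001, -0.   ]), 'tau': array([ 0.0000e+00, -5.3181e+01, -3.5274e+01,  7.1000e-02,  2.4000e-02,
       -0.0000e+00]), 'ee_pos': array([ 0.149, -0.529,  0.205]), 'orientation': array([-3.111, -0.429,  0.   ]), 'force': array([ 0.383,  0.559, -0.14 ]), 'moment': array([ 0.007,  0.011, -0.079]), 'gripper_width': np.float64(0.094)}
scene [ 0.23396157 -0.48331834  0.72257041] 394.4092655733716
top [ 0.28404922 -0.00717851  1.12125884] 456.96543904300637
```

View pics/top0.png

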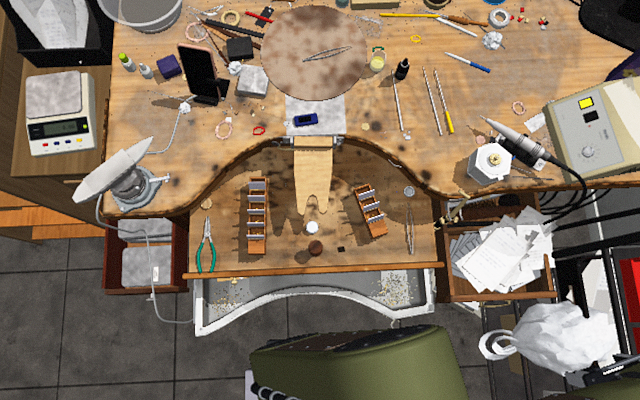

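View pics/scene0.png

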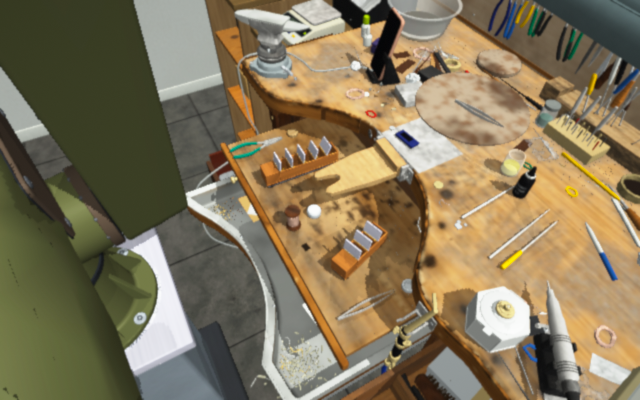

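The top view shows the long case at about (257,215) with its rest at the lower end (257,245). The short case is at (371,212), the pliers at (206,240) and the reel at (315,247). Next I'll measure the case and the heights around it.

```bash
cat > h.py <<'E'
import numpy as np,cv2
def cloud(f):
    K=f["camera_matrix"];R=cv2.Rodrigues(f["rvec"])[0];z=f["range_z"]
    v,u=np.mgrid[:400,:640]
    c=np.stack([(u-K[0,2])/K[0,0]*z,(v-K[1,2])/K[1,1]*z,z],-1)
    P=(c-np.ravel(f["tvec"]))@R; P[z==0]=np.nan; return P
E
python3 - <<'E'
from h import *
f=dict(np.load("top.npz"));P=cloud(f)
for r in range(150,275,6): print(r,' '.join("%.0f,%.0f,%.0f|"%tuple(1000*P[r,c]) for c in (195,225,246,252,257,262,268,280,300)))
im=f["image"][150:290,180:440,::-1]
cv2.imwrite("pics/c1.png",cv2.resize(im,None,fx=3,fy=3,interpolation=cv2.INTER_CUBIC))
Q=cloud(dict(np.load("scene.npz")))
# rim of the rest / case top in scene
m=(Q[...,2]>.043)&(Q[...,2]<.053)&(abs(Q[...,0]-.3)<.2)&(Q[...,1]>.05)&(Q[...,1]<.3)
print(m.sum(),np.nanmin(Q[m],0),np.nanmax(Q[m],0))
E
```

```text
150 649,251,120| 647,182,118| 644,133,120| 648,121,108| 654,111,89| 685,109,0| 686,93,-3| 684,62,-3| 645,9,103|
156 634,250,121| 631,181,121| 640,137,91| 670,135,1| 669,121,3| 668,109,3| 668,93,2| 667,63,0| 630,9,104|
162 621,251,117| 618,182,118| 655,150,-1| 654,135,1| 653,122,-0| 652,109,2| 652,94,0| 650,63,2| 615,10,103|
168 607,251,117| 608,185,103| 639,151,-1| 638,135,-0| 636,122,5| 637,110,-1| 636,94,-0| 635,63,0| 600,10,104|
174 591,250,120| 600,189,80| 623,151,-3| 623,136,-3| 622,123,-2| 621,110,-2| 620,95,-1| 619,64,-0| 586,11,103|
180 577,249,122| 609,204,-0| 606,151,1| 598,132,27| 598,120,24| 598,108,22| 604,95,-1| 602,64,3| 572,12,102|
186 563,249,121| 593,204,1| 592,151,-3| 574,128,58| 574,116,57| 573,104,59| 588,95,-0| 588,65,-2| 557,12,104|
192 550,250,118| 578,204,-1| 575,151,0| 569,133,20| 570,122,15| 568,108,21| 573,96,-2| 571,65,1| 544,13,99|
198 535,249,119| 562,204,-1| 560,151,-1| 543,128,62| 543,116,61| 542,104,65| 557,96,-0| 556,66,-2| 529,13,101|
204 530,258,85| 546,204,-0| 544,151,0| 539,134,17| 539,122,18| 538,109,18| 542,96,-1| 540,66,-1| 515,14,100|
210 53
[... 533 characters left out ...]
78,-2| 455,204,0| 453,152,1| 445,132,46| 444,119,51| 444,108,45| 451,98,-1| 450,69,-3| 447,19,-2|
246 443,277,1| 440,204,0| 438,153,-1| 431,131,48| 431,120,46| 430,108,46| 436,98,1| 434,69,-0| 432,20,-2|
252 429,278,-1| 426,204,-2| 423,153,-1| 417,132,48| 416,120,48| 416,108,49| 421,99,0| 420,69,0| 417,20,2|
258 414,277,0| 411,204,-0| 409,153,-0| 408,138,3| 408,126,-2| 407,114,-1| 406,99,1| 405,69,3| 403,21,1|
264 400,277,-1| 396,204,-1| 395,154,-5| 393,138,2| 393,126,-0| 392,114,1| 392,99,0| 390,70,-2| 388,21,2|
270 385,277,-1| 382,204,-2| 380,153,-2| 379,139,-4| 378,126,2| 378,115,-4| 377,100,-3| 376,70,2| 374,22,-2|
266 [0.4130875  0.09754705 0.04304879] [0.49925557 0.14290864 0.05251723]
```

View pics/c1.png

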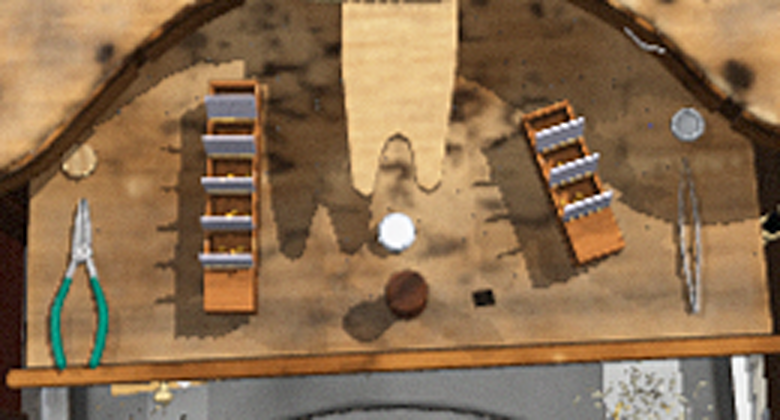

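The zoomed crop shows the long case running from its rest (crop 230,290) to its far end (crop 233,82), with its rest nearest the robot. Lids 1–5 stand along it. Neighbours are the pin (z≈0.10) and the bench edge (z≈0.12). Next I'll fit the axis, check what stands high near the path, and plan the approach.

```bash
cat >> h.py <<'E'
def ray(f,u,v,z):
    K=f["camera_matrix"];R=cv2.Rodrigues(f["rvec"])[0];c=-R.T@np.ravel(f["tvec"])
    d=R.T@np.linalg.solve(K,[u,v,1.]);return c+d*(z-c[2])/d[2]
E
python3 - <<'E'
from h import *
f=dict(np.load("top.npz"));P=cloud(f)
for n,(u,v) in dict(restL=(205,313),restR=(255,313),rest2L=(205,268),rest2R=(255,268),farL=(208,82),farR=(258,82)).items():
    print(n,ray(f,180+u/3,150+v/3,.048).round(4))
def hi(x0,x1,y0,y1):
    m=(P[...,0]>x0)&(P[...,0]<x1)&(P[...,1]>y0)&(P[...,1]<y1);q=P[m];return q[q[:,2].argmax()].round(3)
print(hi(.55,.66,.0,.24),hi(.36,.55,0,.24),hi(.1,.45,-.45,.2))
for y in(-.45,-.35,-.25,-.15,-.05,.05): 
    x=.149+(y+.53)*.386; print(y,hi(x-.1,x+.1,y-.05,y+.05))
E
```

```text
restL [0.4116 0.1403 0.048 ]
restR [0.4099 0.1013 0.048 ]
rest2L [0.447  0.1399 0.048 ]
rest2R [0.4452 0.1006 0.048 ]
farL [0.5992 0.1358 0.048 ]
farR [0.5974 0.0952 0.048 ]
[0.617 0.233 0.126] [0.549 0.238 0.118] [ 0.21  -0.08   0.695]
-0.45 [ 0.176 -0.401  0.526]
-0.35 [ 0.172 -0.312  0.581]
-0.25 [ 0.17  -0.3    0.566]
-0.15 [ 0.205 -0.101  0.692]
-0.05 [ 0.241 -0.08   0.694]
0.05 [0.468 0.001 0.019]
```

Emit:
send_rows(plan=[{"yaw":0.73,"jaw":0},{"yaw":0.73,"jaw":0},{"yaw":0.73,"jaw":0},{"tx":0.38,"ty":-0.975,"jaw":0},{"tx":0.38,"ty":-0.975,"jaw":0},{"tx":0.38,"ty":-0.975,"jaw":0},{"tx":0.38,"ty":-0.975,"jaw":0},{"tx":0.38,"ty":-0.975,"jaw":0},{"tx":0.38,"ty":-0.975,"jaw":0},{"tx":0.38,"ty":-0.975,"jaw":0}])

```text
validation failed for argument at $.pl...
```

Emit:
send_rows(plan=[{"tx":0.38,"ty":-0.975,"jaw":0},{"tx":0.38,"ty":-0.975,"jaw":0},{"tx":0.38,"ty":-0.975,"jaw":0},{"tx":0.38,"ty":-0.975,"jaw":0},{"tx":0.38,"ty":-0.975,"jaw":0},{"tx":0.38,"ty":-0.975,"jaw":0},{"tx":0.38,"ty":-0.975,"jaw":0},{"tx":0.38,"ty":-0.975,"jaw":0},{"tx":0.38,"ty":-0.975,"jaw":0},{"tx":0.38,"ty":-0.975,"jaw":0}])

```text
validation failed for argument at $.pl...
```

All keys are evidently needed.

Emit:
send_rows(plan=[{"tx":0,"ty":0,"tz":0,"yaw":0.73,"jaw":0},{"tx":0,"ty":0,"tz":0,"yaw":0.73,"jaw":0},{"tx":0,"ty":0,"tz":0,"yaw":0.73,"jaw":0},{"tx":0.38,"ty":-0.975,"tz":0,"yaw":0,"jaw":0},{"tx":0.38,"ty":-0.975,"tz":0,"yaw":0,"jaw":0},{"tx":0.38,"ty":-0.975,"tz":0,"yaw":0,"jaw":0},{"tx":0.38,"ty":-0.975,"tz":0,"yaw":0,"jaw":0},{"tx":0.38,"ty":-0.975,"tz":0,"yaw":0,"jaw":0},{"tx":0.38,"ty":-0.975,"tz":0,"yaw":0,"jaw":0},{"tx":0.38,"ty":-0.975,"tz":0,"yaw":0,"jaw":0}])

```text
clock: 1.1
ee_pos: [0.2209, -0.36, 0.2052]
orientation: [-3.141, 0.05, 0.0]
force: [0.3, -0.4, 0.5]
gripper_width: 0.0175
```

Emit:
send_rows(plan=[{"tx":0.38,"ty":-0.975,"tz":0,"yaw":0,"jaw":0},{"tx":0.38,"ty":-0.975,"tz":0,"yaw":0,"jaw":0},{"tx":0.38,"ty":-0.975,"tz":0,"yaw":0,"jaw":0},{"tx":0.38,"ty":-0.975,"tz":0,"yaw":0,"jaw":0},{"tx":0.38,"ty":-0.975,"tz":0,"yaw":0,"jaw":0},{"tx":0.38,"ty":-0.975,"tz":0,"yaw":0,"jaw":0},{"tx":0.38,"ty":-0.975,"tz":0,"yaw":0,"jaw":0},{"tx":0.38,"ty":-0.975,"tz":0,"yaw":0,"jaw":0},{"tx":0.38,"ty":-0.975,"tz":0,"yaw":0,"jaw":0},{"tx":0.38,"ty":-0.975,"tz":0,"yaw":0,"jaw":0}])

```text
clock: 2.1
ee_pos: [0.3235, -0.1194, 0.2054]
orientation: [-3.141, 0.05, 0.0]
force: [0.1, -1.0, 0.9]
gripper_width: 0.0004
```

Emit:
send_rows(plan=[{"tx":0.3,"ty":-0.975,"tz":0,"yaw":0,"jaw":0},{"tx":0.3,"ty":-0.975,"tz":0,"yaw":0,"jaw":0},{"tx":0.3,"ty":-0.975,"tz":0,"yaw":0,"jaw":0},{"tx":0.3,"ty":-0.975,"tz":0,"yaw":0,"jaw":0},{"tx":0.3,"ty":-0.975,"tz":0,"yaw":0,"jaw":0},{"tx":0.3,"ty":-0.975,"tz":0,"yaw":0,"jaw":0},{"tx":0.3,"ty":-0.975,"tz":0,"yaw":0,"jaw":0},{"tx":0.3,"ty":-0.975,"tz":0,"yaw":0,"jaw":0},{"tx":0.3,"ty":-0.975,"tz":0,"yaw":0,"jaw":0},{"tx":0,"ty":-0.4,"tz":0,"yaw":0,"jaw":0}])

```text
clock: 3.1
ee_pos: [0.3984, 0.108, 0.2051]
orientation: [-3.141, 0.048, 0.001]
force: [-0.7, 0.4, -0.0]
gripper_width: 0.0008
```

```bash
python3 - <<'E'
from bench import observe, grab_frame
from h import *
f=grab_frame("wrist");np.savez("w1.npz",**f);cv2.imwrite("pics/w1.png",f["image"][...,::-1])
s=observe();print(s["clock"],s["ee_pos"],s["force"],s["joint_positions"].round(2))
E
```

```text
3.15 [0.39801928 0.10819616 0.20510553] [ 0.4879535  -0.63594737  0.36421938] [ 0.18 -0.01  1.88  0.    1.28  1.78]
```

View pics/w1.png

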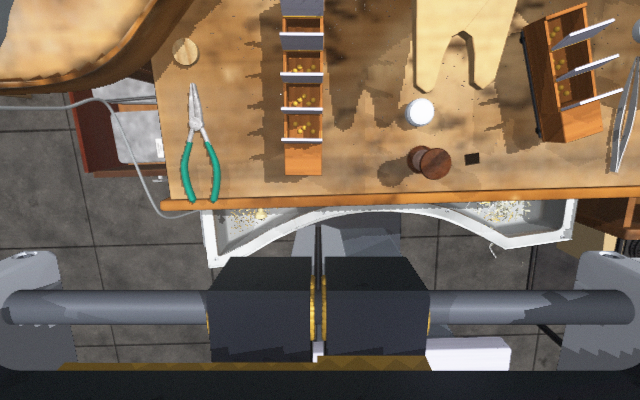

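The wrist view shows the rest at columns 285–322, rows 144–175, with the lids behind it. I'll check the rest position from this second view.

```bash
python3 - <<'E'
from h import *
f=dict(np.load("w1.npz"));P=cloud(f)
for u,v in((285,175.5),(322,175),(284.5,144),(322,143),(282,18),(323,18)): print(u,v,ray(f,u,v,.048).round(4))
print(np.nanmedian(P[148:172,290:318].reshape(-1,3),0))
w=f["image"][...].astype(int);print(w[160,278:330].tolist())
E
```

```text
285 175.5 [0.4143 0.1439 0.048 ]
322 175 [0.4137 0.104  0.048 ]
284.5 144 [0.4478 0.1426 0.048 ]
322 143 [0.4476 0.1031 0.048 ]
282 18 [0.5676 0.1385 0.048 ]
323 18 [0.5664 0.0989 0.048 ]
[0.43086693 0.12322511 0.04792875]
[[121, 95, 67], [118, 91, 63], [121, 96, 70], [122, 96, 69], [120, 94, 66], [118, 93, 65], [143, 99, 61], [212, 138, 75], [227, 149, 79], [226, 147, 78], [223, 148, 74], [226, 146, 78], [227, 149, 78], [228, 150, 82], [226, 149, 75], [228, 151, 81], [228, 151, 83], [228, 149, 82], [227, 152, 79], [227, 149, 74], [227, 150, 79], [226, 151, 80], [228, 153, 82], [226, 151, 80], [228, 153, 81], [225, 149, 75], [224, 144, 75], [228, 149, 80], [226, 149, 79], [226, 147, 81], [227, 149, 77], [227, 149, 82], [227, 148, 78], [227, 148, 80], [225, 148, 81], [226, 150, 78], [227, 148, 80], [228, 152, 83], [226, 148, 79], [227, 150, 76], [227, 150, 80], [227, 150, 78], [224, 146, 77], [189, 120, 69], [162, 123, 85], [156, 125, 92], [152, 120, 90], [153, 119, 85], [159, 125, 93], [156, 124, 89], [159, 126, 94], [161, 129, 98]]
```

Emit:
send_rows(plan=[{"tx":0.57,"ty":-0.29,"tz":0,"yaw":0,"jaw":0},{"tx":0.57,"ty":-0.29,"tz":0.2,"yaw":0,"jaw":0},{"tx":0,"ty":0,"tz":0.8,"yaw":0,"jaw":0},{"tx":0,"ty":0,"tz":1,"yaw":0,"jaw":0},{"tx":0,"ty":0,"tz":1,"yaw":0,"jaw":0},{"tx":0,"ty":0,"tz":1,"yaw":0,"jaw":0},{"tx":0,"ty":0,"tz":0.8,"yaw":0,"jaw":0},{"tx":0,"ty":0,"tz":0.7,"yaw":0,"jaw":0},{"tx":0,"ty":0,"tz":0.4,"yaw":0,"jaw":0},{"tx":0,"ty":0,"tz":0,"yaw":0,"jaw":0}])

```text
clock: 4.15
ee_pos: [0.4265, 0.1195, 0.0572]
orientation: [3.141, -0.051, -0.003]
force: [-0.6, -0.2, 0.2]
gripper_width: 0.0005
```

```bash
python3 - <<'E'
from bench import observe, grab_frame
from h import *
f=grab_frame("scene");cv2.imwrite("pics/s2.png",cv2.resize(f["image"][100:260,190:430,::-1],None,fx=3,fy=3))
s=observe();print(s["clock"],s["ee_pos"],s["force"],s["orientation"])
E
```

```text
4.2 [0.42698029 0.11976774 0.05803622] [ 0.52416415 -0.99481351 -0.55819988] [ 3.14101203e+00 -5.06947727e-02 -9.90140098e-04]
```

View pics/s2.png

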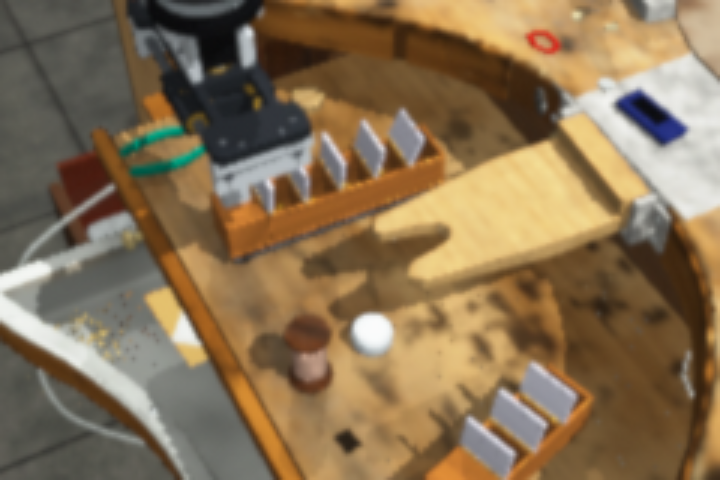

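The fingertips hover over the rest, with lid 1 just ahead (crop 265,195). Next is a gentle touch.

Emit:
send_rows(plan=[{"tx":0,"ty":-0.04,"tz":0.14,"yaw":0,"jaw":0},{"tx":0,"ty":-0.04,"tz":0.14,"yaw":0,"jaw":0},{"tx":0,"ty":0,"tz":0.06,"yaw":0,"jaw":0},{"tx":0,"ty":0,"tz":0.02,"yaw":0,"jaw":0},{"tx":0,"ty":0,"tz":0.02,"yaw":0,"jaw":0},{"tx":0,"ty":0,"tz":0.02,"yaw":0,"jaw":0},{"tx":0,"ty":0,"tz":0.02,"yaw":0,"jaw":0},{"tx":0,"ty":0,"tz":0,"yaw":0,"jaw":0},{"tx":0,"ty":0,"tz":0,"yaw":0,"jaw":0},{"tx":0,"ty":0,"tz":0,"yaw":0,"jaw":0}])

```text
clock: 5.2
ee_pos: [0.4272, 0.1222, 0.0475]
orientation: [-3.141, 0.05, -0.0]
force: [0.3, -0.2, 2.2]
gripper_width: 0.0006
```

Contact at about 2 N, as expected. Now I'll stroke and fold lid 1.

Emit:
send_rows(plan=[{"tx":0.2,"ty":0,"tz":0,"yaw":0,"jaw":0},{"tx":0.12,"ty":0,"tz":-0.12,"yaw":0,"jaw":0},{"tx":0.12,"ty":0,"tz":-0.12,"yaw":0,"jaw":0},{"tx":0.16,"ty":0,"tz":0,"yaw":0,"jaw":0},{"tx":0.16,"ty":0,"tz":0,"yaw":0,"jaw":0},{"tx":0.16,"ty":0,"tz":0.06,"yaw":0,"jaw":0},{"tx":0.16,"ty":0,"tz":0.06,"yaw":0,"jaw":0},{"tx":0.16,"ty":0,"tz":0.06,"yaw":0,"jaw":0},{"tx":0.16,"ty":0,"tz":0.06,"yaw":0,"jaw":0},{"tx":0.16,"ty":0,"tz":0.02,"yaw":0,"jaw":0}])

```text
clock: 6.2
ee_pos: [0.4663, 0.1209, 0.0467]
orientation: [3.141, -0.05, -0.001]
force: [-2.4, 0.3, 3.1]
gripper_width: 0.0004
```

```bash
python3 - <<'E'
from bench import observe, grab_frame
from h import *
f=grab_frame("scene");cv2.imwrite("pics/s3.png",cv2.resize(f["image"][120:220,210:350,::-1],None,fx=5,fy=5))
s=observe();print(s["clock"],s["ee_pos"],s["force"])
E
```

```text
6.25 [0.46676931 0.12089186 0.04683151] [-1.23575841  0.02423041  3.50694868]
```

View pics/s3.png

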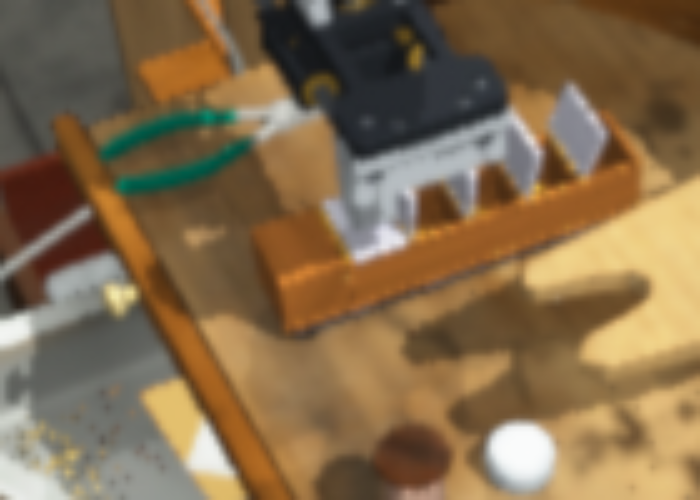

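Lid 1 lies shut under the fingers (crop 370,235). The forces are light, about 3 N down, and the case hasn't shifted. On to lid 2.

Emit:
send_rows(plan=[{"tx":0.04,"ty":0,"tz":-0.14,"yaw":0,"jaw":0},{"tx":0.06,"ty":0,"tz":-0.12,"yaw":0,"jaw":0},{"tx":0.16,"ty":0,"tz":0,"yaw":0,"jaw":0},{"tx":0.16,"ty":0,"tz":0,"yaw":0,"jaw":0},{"tx":0.16,"ty":0,"tz":0.06,"yaw":0,"jaw":0},{"tx":0.16,"ty":0,"tz":0.06,"yaw":0,"jaw":0},{"tx":0.16,"ty":0,"tz":0.06,"yaw":0,"jaw":0},{"tx":0.16,"ty":0,"tz":0.06,"yaw":0,"jaw":0},{"tx":0.16,"ty":0,"tz":0.02,"yaw":0,"jaw":0},{"tx":0.14,"ty":0,"tz":0,"yaw":0,"jaw":0}])

```text
clock: 7.25
ee_pos: [0.5, 0.1198, 0.0467]
orientation: [3.141, -0.05, -0.002]
force: [-7.0, 0.5, 3.0]
gripper_width: 0.0003
```

Emit:
send_rows(plan=[{"tx":0.04,"ty":0,"tz":-0.14,"yaw":0,"jaw":0},{"tx":0.06,"ty":0,"tz":-0.12,"yaw":0,"jaw":0},{"tx":0.16,"ty":0,"tz":0,"yaw":0,"jaw":0},{"tx":0.16,"ty":0,"tz":0,"yaw":0,"jaw":0},{"tx":0.16,"ty":0,"tz":0.06,"yaw":0,"jaw":0},{"tx":0.16,"ty":0,"tz":0.06,"yaw":0,"jaw":0},{"tx":0.16,"ty":0,"tz":0.06,"yaw":0,"jaw":0},{"tx":0.16,"ty":0,"tz":0.06,"yaw":0,"jaw":0},{"tx":0.16,"ty":0,"tz":0.02,"yaw":0,"jaw":0},{"tx":0.14,"ty":0,"tz":0,"yaw":0,"jaw":0}])

```text
clock: 8.25
ee_pos: [0.534, 0.1187, 0.0467]
orientation: [3.141, -0.05, -0.002]
force: [-2.8, 0.4, 2.4]
gripper_width: 0.0003
```

```bash
python3 - <<'E'
from bench import observe, grab_frame
from h import *
f=grab_frame("scene");cv2.imwrite("pics/s4.png",cv2.resize(f["image"][120:220,210:350,::-1],None,fx=5,fy=5))
s=observe();print(s["clock"],s["ee_pos"],s["force"])
E
```

```text
8.3 [0.53469502 0.11872325 0.04693962] [-1.96624753 -0.6494105   2.54070321]
```

View pics/s4.png

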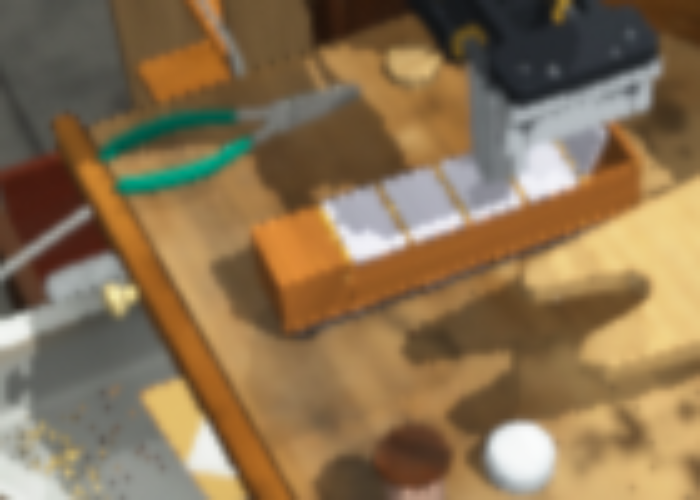

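I mis-summed those calls: each moved 34 mm, not 30, so lid 4 was caught near its hinge (−7 N for a moment). The view shows lids 1–3 flat, lid 4 nearly down, lid 5 standing and the case unmoved. I'll finish lid 4 by staying low, then rise before lid 5.

Emit:
send_rows(plan=[{"tx":0.11,"ty":0,"tz":0,"yaw":0,"jaw":0},{"tx":0.11,"ty":0,"tz":0,"yaw":0,"jaw":0},{"tx":0.11,"ty":0,"tz":0,"yaw":0,"jaw":0},{"tx":0.11,"ty":0,"tz":0,"yaw":0,"jaw":0},{"tx":0.11,"ty":0,"tz":0,"yaw":0,"jaw":0},{"tx":0.11,"ty":0,"tz":0,"yaw":0,"jaw":0},{"tx":0.11,"ty":0,"tz":0,"yaw":0,"jaw":0},{"tx":0.08,"ty":0,"tz":0,"yaw":0,"jaw":0},{"tx":0.02,"ty":0,"tz":-0.14,"yaw":0,"jaw":0},{"tx":0.06,"ty":0,"tz":-0.12,"yaw":0,"jaw":0}])

```text
clock: 9.3
ee_pos: [0.5575, 0.118, 0.0537]
orientation: [3.141, -0.05, 0.0]
force: [0.6, -0.6, 0.3]
gripper_width: 0.0003
```

Emit:
send_rows(plan=[{"tx":0.16,"ty":0,"tz":0,"yaw":0,"jaw":0},{"tx":0.16,"ty":0,"tz":0,"yaw":0,"jaw":0},{"tx":0.16,"ty":0,"tz":0.06,"yaw":0,"jaw":0},{"tx":0.16,"ty":0,"tz":0.06,"yaw":0,"jaw":0},{"tx":0.16,"ty":0,"tz":0.06,"yaw":0,"jaw":0},{"tx":0.16,"ty":0,"tz":0.06,"yaw":0,"jaw":0},{"tx":0.16,"ty":0,"tz":0.02,"yaw":0,"jaw":0},{"tx":0.12,"ty":0,"tz":0,"yaw":0,"jaw":0},{"tx":0,"ty":0,"tz":0,"yaw":0,"jaw":0},{"tx":0,"ty":0,"tz":-0.1,"yaw":0,"jaw":0}])

```text
clock: 10.3
ee_pos: [0.5885, 0.117, 0.0494]
orientation: [-3.141, 0.05, -0.001]
force: [-0.5, 0.0, 0.1]
gripper_width: 0.0003
```

Emit:
send_rows(plan=[{"tx":0,"ty":0,"tz":-0.3,"yaw":0,"jaw":0},{"tx":0,"ty":0,"tz":-0.6,"yaw":0,"jaw":0},{"tx":0,"ty":0,"tz":-1,"yaw":0,"jaw":0},{"tx":0,"ty":0,"tz":-1,"yaw":0,"jaw":0},{"tx":0,"ty":0,"tz":-1,"yaw":0,"jaw":0},{"tx":0,"ty":0,"tz":-1,"yaw":0,"jaw":0},{"tx":-1,"ty":0,"tz":-0.6,"yaw":0,"jaw":0},{"tx":-1,"ty":0,"tz":0,"yaw":0,"jaw":0},{"tx":-1,"ty":0,"tz":0,"yaw":0,"jaw":0},{"tx":-1,"ty":0,"tz":0,"yaw":0,"jaw":0}])

```text
clock: 11.3
ee_pos: [0.4874, 0.1202, 0.1882]
orientation: [-3.141, 0.05, -0.002]
force: [0.2, 0.2, 0.3]
gripper_width: 0.0006
```

```bash
python3 - <<'E'
from bench import observe, grab_frame
from h import *
a=grab_frame("scene");b=grab_frame("wrist");t=grab_frame("top")
i=lambda f,s:cv2.resize(f["image"][s][...,::-1],(400,286),interpolation=cv2.INTER_CUBIC)
cv2.imwrite("pics/e.png",np.vstack([np.hstack([cv2.resize(a["image"][110:260,190:430,::-1],(400,250)),cv2.resize(b["image"][...,::-1],(400,250))]),cv2.resize(t["image"][150:290,180:440,::-1],(800,340))]))
Q=cloud(a);B=cloud(b)
x0,y0,c,s=.4124,.1223,np.cos(-.031),np.sin(-.031)
for n,q in(("scene",Q),("wrist",B)):
    q=q.reshape(-1,3);l=(q[:,0]-x0)*c+(q[:,1]-y0)*s;w=-(q[:,0]-x0)*s+(q[:,1]-y0)*c
    for k in range(5):
        g=q[(abs(w)<.015)&(l>.0355+30*k/1e3+.003)&(l<.0355+30*k/1e3+.026)&(q[:,2]<.1),2]
        h=lambda p:round(1000*float(np.percentile(g,p)),1) if len(g) else None
        print(n,k+1,len(g),h(5),h(50),h(95))
st=observe();print(st["clock"],st["ee_pos"],st["force"])
E
```

```text
scene 1 102 2.4 47.3 49.1
scene 2 100 3.6 47.2 49.4
scene 3 88 45.6 47.5 49.4
scene 4 88 45.5 47.5 49.4
scene 5 84 45.4 47.4 49.3
wrist 1 616 46.5 47.9 49.1
wrist 2 624 46.5 47.9 49.0
wrist 3 685 46.7 47.9 49.1
wrist 4 726 46.7 47.9 49.1
wrist 5 786 46.5 47.9 49.1
11.45 [0.48801232 0.12037908 0.18857798] [-0.19395096  0.0126435   0.88374614]
```

View pics/e.png

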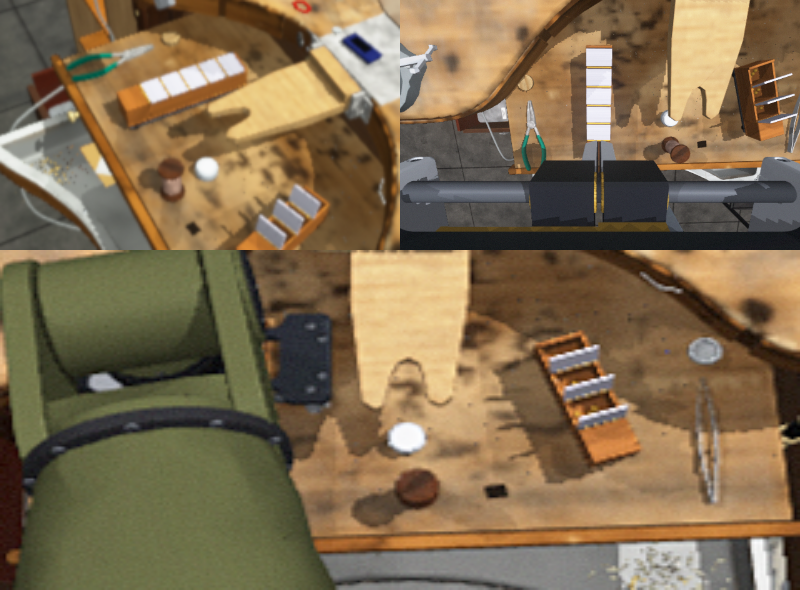

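All five lids are flat at about 47.9 mm in the wrist view (spread 46.5–49.1 mm, which is noise). The short case's lids still stand, and the gripper is clear. Handing in.

```bash
python3 -c "
from bench import close_job;print(close_job())"
```

```text
the job is handed in; nothing more can be done
None
```

All five lids of the long case are folded shut, in order from the finger rest to the far end, and the job is handed in. I used shut fingers with about 2–3 N of downward pressure, rising about 6 mm to catch lids 1, 2 and 5. It took about 11.5 s of the 38 s allowed.

**Final checks:** the wrist camera reads every lid flat at a median of 47.9 mm, against 48 mm expected. In the scene camera, lids 1 and 2 had a few stray low readings (2–4 mm), but their median was 47 mm. I took those as mixed-in board pixels, since the wrist view did not show them. The short case's three lids still stand. The long case and the bystanders I could see in the last pictures look unmoved. I checked this by eye and did not measure it.

**One slip:** for lids 2 and 3 I added up the moves wrongly, so each call went 34 mm instead of 30. The fingers met the next lid near its hinge, with a brief sideways force of about 7 N at lid 3. Lid 4 was then pushed down low, without a rise first. I corrected the spacing before lid 5.

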